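# Prop the kitchen casement open on the middle hole of its stay

### The job

The casement window over the counter is swinging loose: prop it open on the middle hole of its stay. Take the stay by its black knob, bring the window to the right opening with it, and let the middle hole down over the peg on the sill until the bar lies fully home, then let go. Feel for the peg gently rather than forcing the bar down on it, do not fling the window, and leave the things on the counter where they stand.

Things in the scene. Friction and masses are not known exactly. Their poses are not given: they have to be found in the camera images.
- window: White casement frame standing on the counter, 490 mm wide, 470 high, a tiled wall end by its hinge jamb. Origin on the counter below the sash's hinge axis; x along the frame from hinge jamb to free jamb, y outdoors, z up. Sill board: top 28 mm above the counter, from y = -115 mm (room edge) to +20. Jambs and head (underside 430 mm up) between y = -60 and 0.
- sash (a joint): Opening angle of the glazed sash (400 mm wide, 36 thick, 4 kg) about the vertical hinge axis over the window's origin: 0 shut, growing as it swings outdoors (counter-clockwise from above), at most 1.1 rad. A stiff hinge (0.5 N m) leaves it where it is put. With the middle hole on the peg it reads about 0.54.
- stay: Stay: flat steel bar 325 x 20 x 5 mm, 0.2 to 0.35 kg, with five 10.5 mm holes 130, 160, 190, 220, 250 mm from its pivot and an upright black knob at its free end. Origin on the pivot axis at the bar's underside; x along the bar towards the knob, z up. The bar swivels freely on the pivot and lifts (up to 0.6 rad), but stops level, its underside 33 mm above the counter.
- stay_pivot (a point): The stay's pivot (the stay's origin), on the room side of the sash's bottom rail, at the bar's underside, 33 mm above the counter. With the window shut it is at x = 280, y = -52 mm of the window; it turns with the sash about the window's origin.
- mid_hole (a point): Centre of the stay's middle (third) hole at the bar's underside, 190 mm from the pivot towards the knob.
- knob (a point): Grip point of the stay's knob: an upright black cylinder 16 mm in diameter, 36 mm tall, on top of the bar, 300 mm from the pivot. The point is on its axis, 30 mm above the bar's underside, 11 mm below the knob's top, 63 mm above the counter while the bar lies level. It can be pinched from above at any yaw.
- peg_spot (a point): Where the peg is meant to be: x = 190, y = -75 mm of the window, at the seated bar's underside, 33 mm above the counter; axes as the window's. The real peg, a dark upright steel pin of 8 mm on a small screwed plate, is up to 8 mm off along x and 6 mm along y, which only sight or touch can tell. Its tip, tapered over 3 mm to 6.5 mm wide, is 16 mm above this point.
- mug: Blue mug, 82 mm wide, 95 mm high. Origin: the middle of its underside. A bystander.
- bowl: White bowl, 160 mm wide, 65 mm high. Origin: the middle of its underside. A bystander.
- soap: Green soap bottle, 60 mm wide, 170 mm high. Origin: the middle of its underside. A bystander.
- spice_jar: Amber spice jar on the sill near the free jamb, 48 mm wide, 85 mm high. Origin: the middle of its underside. A bystander.
- spatula: Spatula lying on the counter. Origin at its middle, underside. A bystander.
- herb_pot: Terracotta pot with herbs, 88 mm wide, 75 mm high without leaves. Origin: the middle of its underside. A bystander.

How it is judged:
On the way, in this order (a step that is already met when the one before it is completed fails the run):
1. the stay's middle hole is held above the peg (peg_plate_c1): within 15 mm of it, at least 13 mm above its seated height (z of mid_hole in the frame of peg_spot above 0.013 m and horizontal distance between mid_hole and peg_plate_c1 below 0.015 m), for 0.1 s.
2. the middle hole is down over the peg (horizontal distance between mid_hole and peg_plate_c1 below 0.004 m and z of mid_hole in the frame of peg_spot below 0.003 m), for 0.2 s.
At the end, for the whole second after the job is handed in: The stay's middle hole is down over the peg: its centre within 4 mm of the peg's axis (peg_plate_c1), the bar's underside there within 3 mm of its seated height, window and stay at rest, the stay let go and nothing on the counter disturbed (all of step 2 and velocity of joint sash between -0.03 and 0.03 rad/s and linear speed of stay below 0.03 m/s); the robot touches nothing.
It fails at once if the stay is forced against the peg with more than 25 N (contact force between stay and peg_plate_c1 above 25 N).
It fails at once if the window is flung: its sash turns faster than 1 rad/s (velocity of joint sash above 1 rad/s or velocity of joint sash below -1 rad/s).
It fails at once if a thing on the counter is moved more than 30 mm or tipped (distance of any of mug, bowl, soap, spice_jar, spatula, herb_pot from where it was at the start of the episode above 0.03 m or angle between any of mug, bowl, soap, spice_jar, spatula, herb_pot's own z axis and vertical above 0.5 rad).
It also fails if it takes over 72 s, if anything falls off the work surface, if the arm or the gripper's body presses on something with over 40 N, if the wrist force passes 120 N, or if a joint passes its speed limit or range.

### The arm

A 6-joint arm with a two-finger parallel gripper is mounted at the origin on the work surface. World frame = base frame: x ahead of the robot, y to its left, z up, the work surface at z = 0. Lengths are in m, angles in rad, forces in N, time in s.
With the tool pointing down it reaches from about 0.35 to 0.775 m from the base axis. Payload 5.5 kg.
Tool frame: the origin (TCP) lies on the centre line of the jaws, within the pads' length; the fingertips stand 11 mm ahead of it and the grasp point (between the pads) lies 8 mm behind it; z points along the fingers, y is the line along which they close (so a half turn about z gives the same grasp; the last joint's range is limited). The gripper opens to 85 mm and grips with 20 to 120 N. Pads are 22 mm wide; open, the fingers measure 114 mm over their backs; the gripper's body (76 mm by 85 mm) begins 54 mm behind the grasp point. The pads swing forward as they close: fully open they stand 13 mm farther back than shut.
Start: joints at [1.105, 0.313, 0.046, 1.304, 0, 1.431], TCP at [0.184, 0.545, 0.242] pointing down, gripper open.
Joint ranges: [-2.76, 2.76], [-0.86, 1.69], [-1.03, 1.26], [-2.2, 2.34], [-1.47, 1.5], [-3.14, 3.14]. Speed limits (rad/s): [2.57, 2.57, 3.14, 3.14, 3.14, 3.14].

### API

Orientations are given as a unit quaternion [w, x, y, z].
In Python, from workcell import get_state, eyes, env gives the robot as it stands.
- The arm moves only by the shell command python3 -m inch 'ROWS' [OPENING] [FORCE]. ROWS is JSON, one flat list of numbers, 4 for each row, row after row: the shift along the tool's x, y, z in cm, then the turn about the tool's z in rad. A call has exactly 5 rows; each row shifts and turns the commanded pose from where the row before left it, along the tool's axes as they then stand; what a row does not reach is not made up. A row lasts 1/12 s, in which the tool goes at most 41.7 mm and 7.16 degrees, less where a joint would pass 70% of its speed; a pose out of reach is approached as far as the arm can. A call is refused whole if a number of a shift passes 4.17 or a number of a turn 0.125, either way. A call with a gripper value outside its range is refused whole. OPENING is the opening, from -1 (shut) to 1 (fully open), set as the call begins (- or left out, the last holds). The fingers move at their own pace and stop on an object; FORCE is the grip in N (left out, the last holds). Time passes only in rows, so rows that do not move let the fingers close, or fill a call up. It gives the time, the measured TCP pose, the force, the opening and the grip force at its end, in the units of the state.
- get_state(): the state, without advancing time (a new reading comes with each control period).
- eyes.read_camera(name): name is "scene" or "top"; returns the picture (400x640x3 uint8, red, green, blue); there is no depth.
- eyes.camera_info(name): a dict with "fovy" (degrees; the focal length in pixels is half the picture's height over the tangent of half this angle, whatever the lens; pixels are square), "cx", "cy" (the principal point, pixels), "xyz" and "orientation" of the camera in the world. Camera axes: x right, y down, z forward; pixel columns grow to the right and rows downward; lengths in m; the calibration is good to about 2 mm. A picture is of the moment at which its call begins. camera_info takes no time and is no camera call.
- env.hand_in(): hands the job in; it is judged then, once.
The state is a dict: "clock": time; "joint_pos": joint angles; "qvel": joint speeds; "tau": joint torques, N m; "tcp_pos": TCP position; "orientation": TCP orientation; "wrist_force": force on the tool from outside, world axes, zero at the start; "ft_torque": the same for the moment, N m; "finger_gap": finger opening in m; "grip_force": force on a finger pad.
Only numpy, scipy, OpenCV 4.12 (cv2) and the standard library are available. Lean on these libraries where they do the work, as an engineer would, in place of code of your own. Each camera call takes 0.05 s, during which the arm holds its last target. There are 200 camera calls.

## Working session

There is one attempt and no reset: what is moved stays moved. The work goes in short steps, Python scripts to look and compute and a shell command to move; the robot and the scene stay as the last step left them, time stands still between calls to the robot, and variables do not carry over. Pictures are saved under pics/ and viewed, at most 10 in all, crops included, and the job is handed in when it is done.

```bash
mkdir -p pics; ls; python3 - <<'E'
from workcell import get_state, eyes, env
import cv2
s=get_state(); print(s)
for n in("scene","top"):
    print(eyes.camera_info(n)); cv2.imwrite(f"pics/{n}0.png",eyes.read_camera(n)[:,:,::-1])
E
```

```text
pics
{'clock': 0.0, 'joint_pos': array([1.10541000e+00, 3.14028916e-01, 4.49344776e-02, 1.30363409e+00,
       5.45566923e-05, 1.43119666e+00]), 'qvel': array([ 0.00058957, -0.0001673 , -0.00223263,  0.00057294, -0.00182557,
       -0.00048251]), 'tau': array([-1.10829387e-03, -4.80630898e+01,  2.98529309e+01,  1.93150132e-02,
       -1.54669060e-04, -1.65872973e-05]), 'tcp_pos': array([0.18378726, 0.54428324, 0.24137447]), 'orientation': array([-3.13841726e-04,  1.62173861e-01,  9.86761726e-01, -9.14109134e-04]), 'wrist_force': array([-0.29731434, -0.3965061 , -0.19905844]), 'ft_torque': array([-0.00902781, -0.0061507 ,  0.04692484]), 'grip_force': 0.0, 'finger_gap': 0.0852824122347495}
{'fovy': 51.597379620522474, 'cx': 313.83775932265524, 'cy': 197.04762658754845, 'xyz': array([ 1.13703324, -0.53570119,  0.75440443]), 'orientation': array([-0.38677416,  0.83860537,  0.35087308, -0.1550318 ])}
{'fovy': 49.33378707077011, 'cx': 320.83440653526264, 'cy': 197.3060408966691, 'xyz': array([0.29667545, 0.03009526, 1.43063748]), 'orientation': array([ 0.06321782, -0.70095163,  0.70668689, -0.07255317])}
```

View pics/scene0.png

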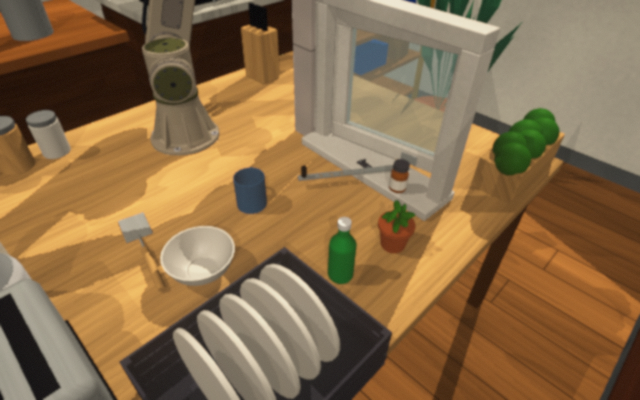

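View pics/top0.png

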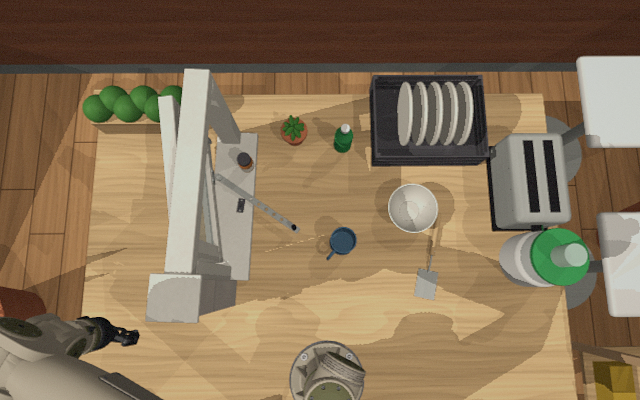

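View crops.

The scene view shows the window at the back: knob at about (304,172), bar running to about (390,168), peg plate near (364,163), and the jar at (399,175) beside the bar. In the top view the knob is at (294,228), the pivot near (216,177), the peg plate at (240,205), the jar at (245,160) and the mug at (342,241).

```bash
cat > h.py <<'E'
import numpy as np, cv2
from scipy.spatial.transform import Rotation as R
from workcell import get_state, eyes, env
def cam(n):
    i=eyes.camera_info(n); f=200/np.tan(np.radians(i["fovy"]/2))
    q=i["orientation"]; return i["xyz"],R.from_quat(np.r_[q[1:],q[0]]).as_matrix(),f,i["cx"],i["cy"]
def ray(n,u,v):
    p,M,f,cx,cy=cam(n); return p,M@np.array([(u-cx)/f,(v-cy)/f,1])
def onz(n,u,v,z):
    p,d=ray(n,u,v); return p+d*(z-p[2])/d[2]
def proj(n,X):
    p,M,f,cx,cy=cam(n); c=M.T@(np.asarray(X)-p); return np.array([cx+f*c[0]/c[2],cy+f*c[1]/c[2]])
def tri(a,b):
    (p,d),(q,e)=ray("scene",*a),ray("top",*b); A=np.c_[d,-e]; t=np.linalg.lstsq(A,q-p,rcond=None)[0]
    P,Q=p+t[0]*d,q+t[1]*e; return (P+Q)/2,np.linalg.norm(P-Q)
E
python3 - <<'E'
from h import *
t=cv2.imread("pics/top0.png"); s=cv2.imread("pics/scene0.png")
cv2.imwrite("pics/tc.png",cv2.resize(t[120:290,140:310],None,fx=3.5,fy=3.5,interpolation=cv2.INTER_CUBIC))
cv2.imwrite("pics/sc.png",cv2.resize(s[110:220,290:460],None,fx=4.7,fy=4.7,interpolation=cv2.INTER_CUBIC))
print("sill corners z.028",onz("top",257,133,.028),onz("top",246,280,.028))
print("knob",tri((304,168),(295,229)))
st=get_state(); print("tcp px",proj("scene",st["tcp_pos"]),proj("top",st["tcp_pos"]),proj("top",[0,0,.0]))
for n,u,v,z in(("mug",343,241,.09),("bowl",413,208,.06)): print(n,onz("top",u,v,z))
E
```

```text
sill corners z.028 [0.79214504 0.22342235 0.028     ] [0.3053246  0.24902393 0.028     ]
knob (array([0.46532121, 0.09766849, 0.06422451]), np.float64(0.011877758711382769))
tcp px [338.99130565  37.56542197] [118.90530403 327.98192335] [325.73806396 379.68974788]
mug [ 0.42015559 -0.05587473  0.09      ]
bowl [ 0.52658866 -0.28395774  0.06      ]
```

View pics/tc.png

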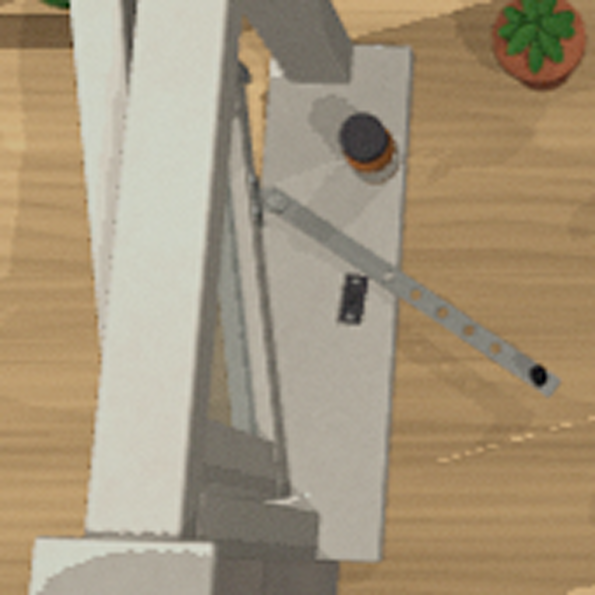

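View pics/sc.png

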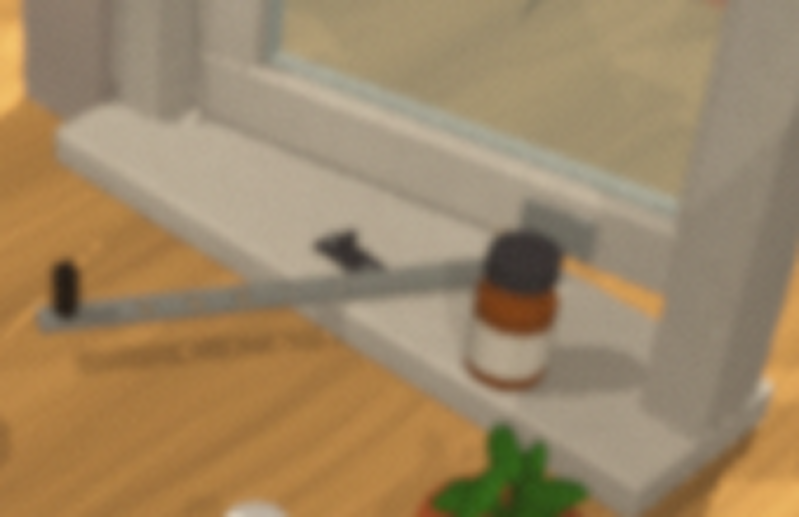

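Both crops agree: in the top crop the pivot is at (278,202), the five holes run from (415,293) to (522,361), the knob top is at (538,375), and the dark plate spans (341–366, 275–323). In the scene crop the pin stands near (347,235) on its plate, with the knob between (65,265) and (66,315). Next I measure these finely.

```bash
python3 - <<'E'
from h import *
t=cv2.imread("pics/top0.png"); s=cv2.imread("pics/scene0.png")
a=cv2.resize(t[188:220,222:262],(800,640),interpolation=cv2.INTER_CUBIC)[:, :]
b=cv2.resize(s[152:176,345:385],(800,480),interpolation=cv2.INTER_CUBIC)
o=np.vstack([cv2.resize(a,(600,480))[:300*480//300][:480],]) 
o=np.hstack([cv2.resize(a,(400,320)),np.vstack([cv2.resize(b,(400,240)),np.zeros((80,400,3),np.uint8)])])
cv2.imwrite("pics/peg.png",np.clip(o.astype(float)*1.5,0,255))
P=lambda u,v:(140+u/3.5,120+v/3.5)
A=onz("top",*P(380,560),.028);B=onz("top",*P(411,47),.028)
ex=(B-A)/np.linalg.norm(B-A); ey=np.array([-ex[1],ex[0],0]); print("len",np.linalg.norm(B-A),"ex",ex,"yaw",np.arctan2(ex[1],ex[0]))
O=A+.045*ex+.115*ey; O[2]=0; print("O",O,"peg_spot",O+.19*ex-.075*ey)
piv=onz("top",*P(278,202),.038); print("pivot",piv,"r",np.linalg.norm((piv-O)[:2]))
sash=np.arctan2((piv-O)@ey,(piv-O)@ex)-np.arctan2(-52,280); print("sash",sash)
k=onz("top",*P(538,375),.074); print("knob",k,np.linalg.norm((k-piv)[:2]), "scene ray",onz("scene",290+65/4.7,110+268/4.7,.074), onz("scene",290+66/4.7,110+316/4.7,.038))
for h in((415,293),(441,312),(468,329),(495,347),(522,361)):
    q=onz("top",*P(*h),.038); print("hole",q,np.linalg.norm((q-piv)[:2]))
for c in((352,298),(352,282),(352,315)): print("plate",onz("top",*P(*c),.030))
print("jar",onz("top",*P(365,138),.085),"scene pin tip",onz("scene",290+345/4.7,110+234/4.7,.049))
E
```

```text
len 0.48574305360130765 ex [ 0.99923729 -0.03904914  0.        ] yaw -0.039059074978218186
O [0.35470569 0.35407465 0.        ] peg_spot [0.54163209 0.27171252 0.        ]
pivot [0.63549392 0.3420878  0.038     ] r 0.2810439689406429
sash 0.1800173197947663
knob [0.46622638 0.0966274  0.074     ] 0.2981649024332859 scene ray [0.47429879 0.09659983 0.074     ] [0.47423913 0.09726589 0.038     ]
hole [0.54800622 0.21247522 0.038     ] 0.156376207477937
hole [0.52998725 0.18815856 0.038     ] 0.18661690597207778
hole [0.51390647 0.16304834 0.038     ] 0.21642235174912916
hole [0.49695842 0.13802761 0.038     ] 0.24664275309177552
hole [0.48378231 0.11312635 0.038     ] 0.27466298620924023
plate [0.54513812 0.27197853 0.03      ]
plate [0.56029229 0.27236966 0.03      ]
plate [0.52910419 0.2715647  0.03      ]
jar [0.6836226  0.25446715 0.085     ] scene pin tip [0.54541484 0.26956529 0.049     ][ WARN:0@0.649] global loadsave.cpp:1063 imwrite_ Unsupported depth image for selected encoder is fallbacked to CV_8U.
```

View pics/peg.png

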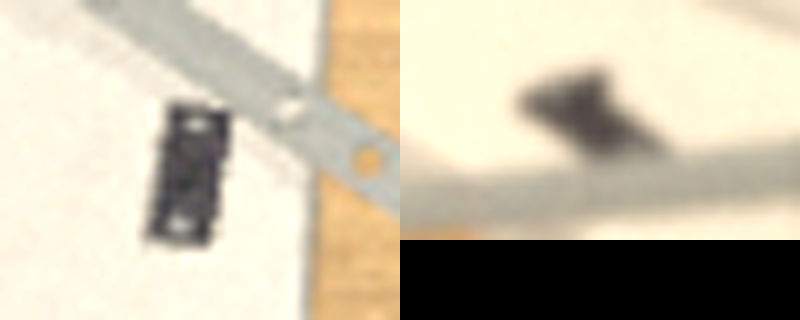

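```bash
python3 - <<'E'
from h import *
t=cv2.imread("pics/top0.png"); s=cv2.imread("pics/scene0.png")
def dark(im,x0,x1,y0,y1,th=50):
    m=(im.max(2)<th); m2=np.zeros_like(m); m2[y0:y1,x0:x1]=m[y0:y1,x0:x1]; v,u=np.nonzero(m2); return len(u),u.mean(),v.mean(),u.min(),u.max(),v.min(),v.max()
print("top knob",dark(t,285,305,218,240)); print("scene knob",dark(s,296,312,158,182))
print("proj knob mid",proj("scene",[.466,.0966,.056]),proj("top",[.466,.0966,.074]),proj("top",[.466,.0966,.038]))
print("top plate",dark(t,230,252,190,222,90)); print(s[155:172,355:375].min(2))
print(t[196:216,232:250].max(2))
g=(t.max(2)<40)[300:370,60:150]; v,u=np.nonzero(g); print("grip",u.min()+60,u.max()+60,v.min()+300,v.max()+300)
cv2.imwrite("pics/g.png",cv2.resize(t[290:380,60:180],None,fx=6,fy=6,interpolation=cv2.INTER_CUBIC))
E
```

```text
top knob (17, np.float64(293.4117647058824), np.float64(226.88235294117646), np.int64(292), np.int64(295), np.int64(225), np.int64(229))
scene knob (17, np.float64(303.47058823529414), np.float64(171.23529411764707), np.int64(303), np.int64(304), np.int64(167), np.int64(175))
proj knob mid [301.79647306 170.93651491] [293.72286161 227.21473502] [294.26934264 228.60241349]
top plate (78, np.float64(240.57692307692307), np.float64(205.02564102564102), np.int64(237), np.int64(244), np.int64(199), np.int64(211))
[[150 149 145 147 149 149 147 148 148 147 147 147 145 147 147 145 146 148
  149 147]
 [145 148 146 146 147 147 148 149 147 149 145 146 145 145 146 146 147 148
  147 149]
 [148 147 147 146 148 146 146 144 142 140 141 143 146 146 145 147 147 147
  148 148]
 [149 146 147 147 143 138 137 133 126 123 128 137 143 146 146 145 146 148
  147 145]
 [149 145 143 138 130 121 111 105  96  92 105 126 140 145 146 145 146 145
  145 147]
 [148 140 129 116 105  98  84  74  67  65  87 119 139 145 147 145 146 144
  145 146]
 [144 129 104  88  78  76  68  55  52  55  80 113 135 141 144 146 145 145
  
[... 1680 characters left out ...]
168]
 [174 171 174 173 161 105  57  57  54  65  60  62 161 178 176 174 174 175]
 [175 173 176 174 147  86  50  58  62  60  58  77 161 179 176 178 176 177]
 [173 175 173 180 145  87  55  88  75  62  57  83 162 175 175 177 174 178]
 [171 173 176 177 135  64  68 122 115  75  52 134 169 174 174 175 175 177]
 [174 172 176 169 124  85  74  88  88  61  56 131 167 175 174 175 177 175]
 [174 175 173 176 150 146 131 113 109 103 102 163 179 176 175 177 176 176]
 [176 172 173 175 168 176 173 168 178 176 178 179 175 176 175 176 177 175]
 [174 175 175 172 175 174 174 173 178 175 179 176 176 177 177 176 176 176]
 [173 173 172 173 175 173 173 172 174 176 177 175 175 173 177 176 175 172]]
grip 70 138 316 356
```

View pics/g.png

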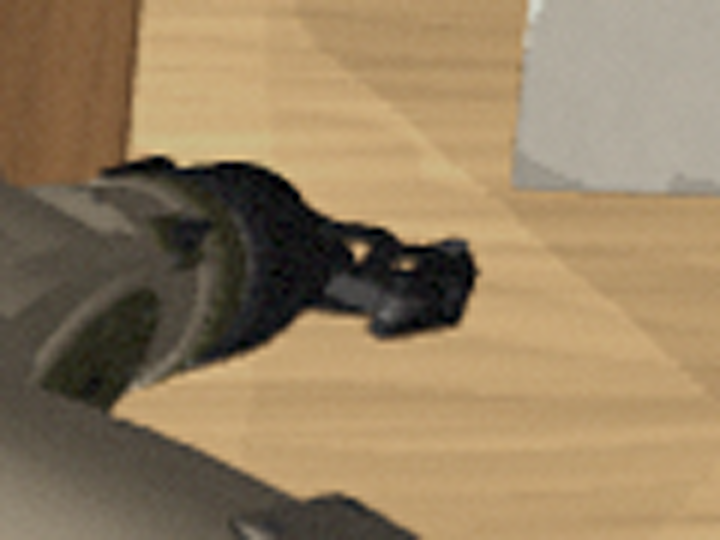

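The gripper picture shows the fingertip at about (138,335), close to its projection, so the calibration holds. Next I locate the wall end, which the arm must clear on its way to the knob.

```bash
python3 - <<'E'
from h import *
for c in((149,274),(201,274),(237,270),(199,321),(146,321),(233,308)):
    print(c,onz("top",*c,.47).round(3),onz("top",*c,.03).round(3))
E
```

```text
(149, 274) [0.317 0.39  0.47 ] [0.327 0.554 0.03 ]
(201, 274) [0.316 0.278 0.47 ] [0.325 0.391 0.03 ]
(237, 270) [0.324 0.2   0.47 ] [0.337 0.278 0.03 ]
(199, 321) [0.218 0.278 0.47 ] [0.182 0.391 0.03 ]
(146, 321) [0.219 0.39  0.47 ] [0.184 0.554 0.03 ]
(233, 308) [0.244 0.206 0.47 ] [0.22  0.287 0.03 ]
```

```bash
python3 -m inch '[0,0,-3,0, 0,0,-4,0, 0,0,-4,0, 0,0,-4,0, 0,0,-3,0]'; python3 -m inch '[0,0,-3,0, 0,0,-4,0, 0,0,-4,0, 0,0,-3,0, 0,0,-2,0]'; python3 -m inch '[0,0,0,0, 0,0,0,0, 0,0,0,0, 0,0,0,0, 0,0,0,0]'
```

```text
clock: 0.52
tcp_pos: [0.1839, 0.5444, 0.4254]
orientation: [0.0, 0.162, 0.987, 0.001]
wrist_force: [1.4, -0.1, -0.0]
finger_gap: 0.0855
grip_force: 0.0
clock: 0.93
tcp_pos: [0.1702, 0.502, 0.5528]
orientation: [-0.012, 0.162, 0.986, -0.027]
wrist_force: [-8.0, -16.6, 2.6]
finger_gap: 0.0854
grip_force: 0.0
clock: 1.35
tcp_pos: [0.1685, 0.4983, 0.5591]
orientation: [-0.01, 0.162, 0.986, -0.022]
wrist_force: [0.2, -0.7, -0.3]
finger_gap: 0.0853
grip_force: 0.0
```

```bash
python3 -m inch '[-1.3,-1,0,0, -2.6,-2,0,0, -2.6,-2,0,0, -2.6,-2,0,0, -2.6,-2,0,0]'; python3 -m inch '[-2.6,-2,0,0, -2.6,-2,0,0, -2.6,-2,0,0, -2.6,-2,0,0, -2.6,-2,0,0]'
```

```text
clock: 1.77
tcp_pos: [0.2507, 0.3743, 0.5615]
orientation: [-0.01, 0.162, 0.987, -0.022]
wrist_force: [-0.3, 1.1, 1.1]
finger_gap: 0.0854
grip_force: 0.0
clock: 2.18
tcp_pos: [0.3421, 0.238, 0.5645]
orientation: [-0.01, 0.162, 0.987, -0.021]
wrist_force: [0.7, 0.6, -0.4]
finger_gap: 0.0852
grip_force: 0.0
```

```bash
python3 -m inch '[-3,-2,0,0, -3.3,-2.1,0,0, -3.3,-2.1,0,0, -3.3,-2.1,0,0, -2.7,-1.7,0,0]'; python3 -m inch '[0,0,0,-0.12, 0,0,0,-0.12, 0,0,0,-0.12, 0,0,0,-0.12, 0,0,0,-0.12]'; python3 -m inch '[0,0,0,-0.12, 0,0,0,-0.12, 0,0,0,-0.12, 0,0,0,-0.12, 0,0,0,-0.12]';  python3 -m inch '[0,0,3,-0.09, 0,0,4,0, 0,0,4,0, 0,0,4,0, 0,0,3,0]'; python3 -c "
from h import *
s=get_state();print(s['joint_pos']);q=s['orientation'];print(R.from_quat(np.r_[q[1:],q[0]]).as_matrix().round(3))"
```

```text
clock: 2.6
tcp_pos: [0.4587, 0.0928, 0.5666]
orientation: [-0.01, 0.163, 0.986, -0.021]
wrist_force: [0.4, 0.7, -0.7]
finger_gap: 0.0854
grip_force: 0.0
clock: 3.02
tcp_pos: [0.4577, 0.0948, 0.5667]
orientation: [-0.017, -0.139, 0.99, -0.017]
wrist_force: [0.0, -0.3, 0.2]
finger_gap: 0.0854
grip_force: 0.0
clock: 3.43
tcp_pos: [0.4576, 0.095, 0.5668]
orientation: [-0.021, -0.426, 0.904, -0.012]
wrist_force: [-1.1, -0.3, -0.1]
finger_gap: 0.0855
grip_force: 0.0
clock: 3.85
tcp_pos: [0.4513, 0.088, 0.3848]
orientation: [-0.022, -0.464, 0.886, -0.01]
wrist_force: [0.2, -0.0, 0.5]
finger_gap: 0.0855
grip_force: 0.0
[ 0.04162953  0.11625337  0.14129474  1.6273162  -0.03747668 -0.92232681]
[[-0.569 -0.822 -0.03 ]
 [-0.821  0.57  -0.039]
 [ 0.049  0.002 -0.999]]
```

```bash
python3 -m inch '[-0.4,-0.1,3,0, -0.4,-0.1,4,0, -0.4,-0.1,4,0, -0.4,-0.1,4,0, -0.4,-0.1,4,0]'; python3 -m inch '[-0.5,-0.2,4,0, -0.4,-0.2,3.4,0, 0,0,0,0, 0,0,0,0, 0,0,0,0]'; python3 - <<'E'
from h import *
t=eyes.read_camera("top")[:,:,::-1]; s=eyes.read_camera("scene")[:,:,::-1]
p=get_state()["tcp_pos"]; print(p,"tcp px",proj("scene",p),proj("top",p))
o=np.hstack([cv2.resize(t[170:290,230:350],(400,400),interpolation=2),cv2.resize(s[120:220,255:355],(400,400),interpolation=2)])
cv2.imwrite("pics/app.png",o)
E
```

```text
clock: 4.27
tcp_pos: [0.4626, 0.0944, 0.1956]
orientation: [-0.021, -0.464, 0.886, -0.011]
wrist_force: [1.1, -0.3, 0.1]
finger_gap: 0.085
grip_force: 0.0
clock: 4.68
tcp_pos: [0.4704, 0.0965, 0.1246]
orientation: [-0.02, -0.464, 0.886, -0.011]
wrist_force: [0.0, -0.9, 0.6]
finger_gap: 0.0855
grip_force: 0.0
[0.47154459 0.09658103 0.12555906] tcp px [303.02577634 151.05010534] [292.90060366 223.27017628]
```

View pics/app.png

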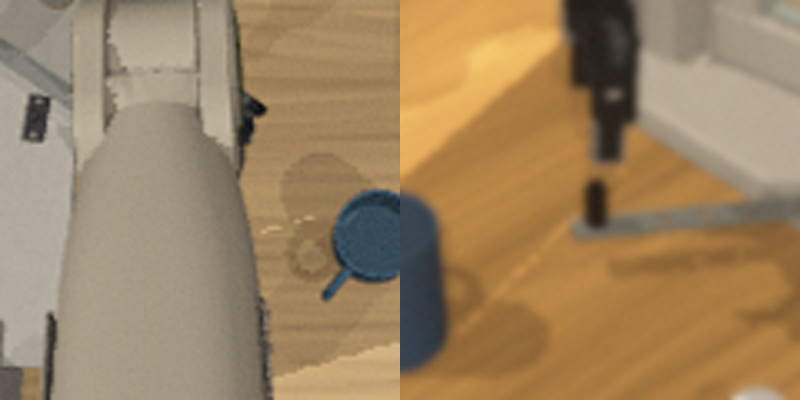

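Top shows the forearm covering the knob; the scene panel shows the fingers directly above it (knob at (595,205), fingertip at (608,155), which fits the near finger's parallax). Descending and gripping now.

```bash
python3 -m inch '[-0.1,0.1,1.5,0, -0.1,0,1.5,0, -0.1,0,1.5,0, 0,0,1.4,0, 0,0,1,0]'; python3 -m inch '[0,0,0,0, 0,0,0,0, 0,0,0,0, 0,0,0,0, 0,0,0,0]' -1 30;python3 -m inch '[0,0,0,0, 0,0,0,0, 0,0,0,0, 0,0,0,0, 0,0,0,0]' -1 40; python3 -m inch '[0,0,0,0, 0,0,0,0, 0,0,0,0, 0,0,0,0, 0,0,0,0]'
```

```text
clock: 5.2
tcp_pos: [0.47, 0.0969, 0.0549]
orientation: [-0.02, -0.464, 0.886, -0.011]
wrist_force: [0.7, 0.7, -0.2]
finger_gap: 0.0856
grip_force: 0.0
clock: 5.62
tcp_pos: [0.4695, 0.0969, 0.0548]
orientation: [-0.02, -0.464, 0.886, -0.011]
wrist_force: [0.5, -0.4, -0.3]
finger_gap: 0.0254
grip_force: 0.0
clock: 6.03
tcp_pos: [0.469, 0.097, 0.0539]
orientation: [-0.021, -0.464, 0.886, -0.011]
wrist_force: [0.2, 1.5, 1.0]
finger_gap: 0.0146
grip_force: 39.2
clock: 6.45
tcp_pos: [0.4689, 0.097, 0.0539]
orientation: [-0.021, -0.464, 0.886, -0.011]
wrist_force: [1.1, 1.9, 0.3]
finger_gap: 0.0146
grip_force: 39.2
```

```bash
python3 -m inch '[0,0,-0.3,0, 0,0,-0.5,0, 0,0,-0.6,0, 0,0,-0.6,0, 0,0,-0.5,0]' -1 60; python3 -m inch '[0,0,-0.5,0, 0,0,-0.5,0, 0,0,-0.3,0, 0,0,0,0, 0,0,0,0]'; python3 - <<'E'
from h import *
s=eyes.read_camera("scene")[:,:,::-1]
cv2.imwrite("pics/lift.png",cv2.resize(s[110:220,260:460],None,fx=4,fy=4,interpolation=2))
E
```

```text
clock: 6.87
tcp_pos: [0.4689, 0.0977, 0.0793]
orientation: [-0.022, -0.464, 0.886, -0.011]
wrist_force: [1.2, 0.8, -3.5]
finger_gap: 0.014
grip_force: 58.5
clock: 7.28
tcp_pos: [0.4697, 0.0983, 0.092]
orientation: [-0.021, -0.464, 0.886, -0.011]
wrist_force: [-0.6, 2.3, -2.6]
finger_gap: 0.0142
grip_force: 58.5
```

View pics/lift.png

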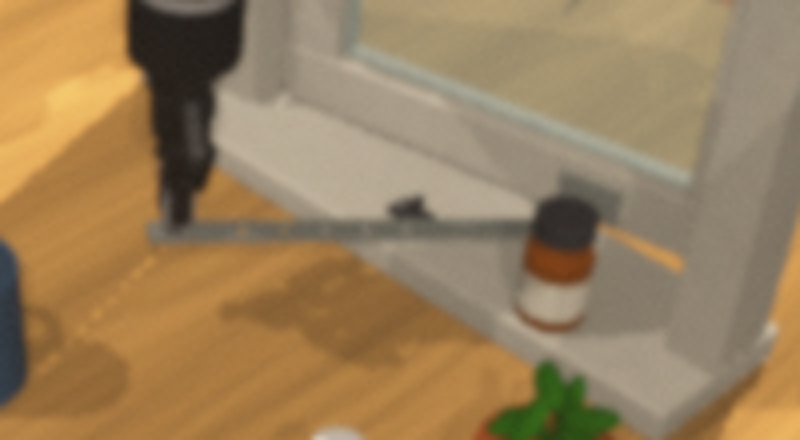

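The bar is lifted: knob end at (175,225) in the fingers, and the peg at (410,205) is clear behind it. Swinging the window open gently.

```bash
python3 -m inch '[-0.2,0.1,0,0, -0.4,0.1,0,0, -0.4,0.1,0,0, -0.4,0.1,0,0, -0.4,0.1,0,0]'; python3 -m inch '[-0.4,0.1,-0.1,-0.02, -0.4,0.1,0,-0.02, -0.4,0.1,0,-0.02, -0.4,0.1,0,-0.02, -0.4,0.1,0,-0.02]';  python3 -m inch '[-0.4,0.1,-0.1,-0.02, -0.4,0.1,0,-0.02, -0.4,0.1,-0.1,-0.02, -0.4,0.1,0,-0.02, -0.4,0.1,0,0]'; python3 -m inch '[0,0,0,0, 0,0,0,0, 0,0,0,0, 0,0,0,0, 0,0,0,0]';python3 -c "
from h import *
s=get_state();q=s['orientation'];print(R.from_quat(np.r_[q[1:],q[0]]).as_matrix().round(3))"
```

```text
clock: 7.75
tcp_pos: [0.4754, 0.1162, 0.0906]
orientation: [-0.022, -0.464, 0.886, -0.011]
wrist_force: [-3.8, -2.4, -1.7]
finger_gap: 0.0137
grip_force: 58.6
clock: 8.17
tcp_pos: [0.4834, 0.1359, 0.0912]
orientation: [-0.021, -0.508, 0.861, -0.01]
wrist_force: [-0.1, -1.8, -1.6]
finger_gap: 0.0141
grip_force: 58.6
clock: 8.58
tcp_pos: [0.486, 0.1559, 0.0919]
orientation: [-0.023, -0.542, 0.84, -0.008]
wrist_force: [-3.2, -3.1, -1.4]
finger_gap: 0.0142
grip_force: 58.8
clock: 9.0
tcp_pos: [0.4871, 0.1558, 0.0922]
orientation: [-0.022, -0.541, 0.84, -0.009]
wrist_force: [-0.1, 1.5, -1.9]
finger_gap: 0.014
grip_force: 58.7
[[-0.413 -0.91  -0.027]
 [-0.91   0.414 -0.038]
 [ 0.046  0.009 -0.999]]
```

```bash
python3 -m inch '[-0.4,-0.1,0,0, -0.5,-0.1,-0.1,0, -0.5,-0.1,0,0, -0.5,-0.1,0,0, -0.4,0,0,0]'; python3 -m inch '[0,0,0,0, 0,0,0,0, 0,0,0,0, 0,0,0,0, 0,0,0,0]'; python3 - <<'E'
from h import *
s=eyes.read_camera("scene")[:,:,::-1];t=eyes.read_camera("top")[:,:,::-1]
cv2.imwrite("pics/t2.png",t);cv2.imwrite("pics/s2.png",s)
o=np.hstack([cv2.resize(t[160:250,200:290],(400,400),interpolation=2),cv2.resize(s[120:200,310:390],(400,400),interpolation=2)])
cv2.imwrite("pics/over.png",o); print(get_state()["tcp_pos"])
E
```

```text
clock: 9.42
tcp_pos: [0.5005, 0.1746, 0.0919]
orientation: [-0.022, -0.541, 0.841, -0.009]
wrist_force: [-1.2, -1.2, -2.0]
finger_gap: 0.0139
grip_force: 58.7
clock: 9.83
tcp_pos: [0.5003, 0.1751, 0.0921]
orientation: [-0.022, -0.541, 0.841, -0.009]
wrist_force: [0.4, 2.3, -3.6]
finger_gap: 0.0138
grip_force: 58.6
[0.50022718 0.17501196 0.0920903 ]
```

View pics/over.png

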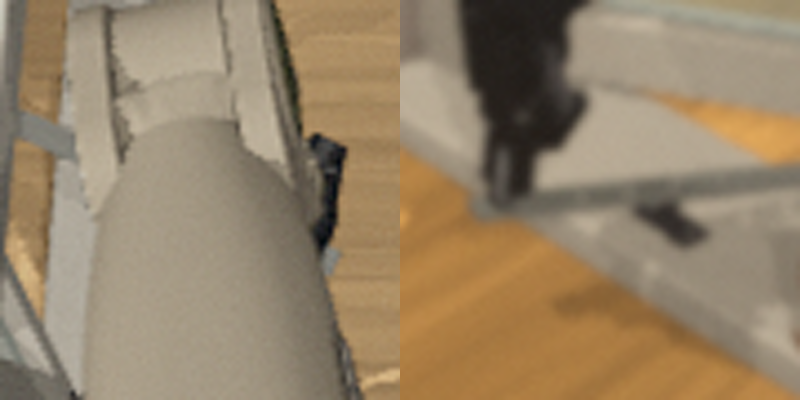

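Top is blocked by the forearm; in the scene panel the bar runs from (490,207) to (760,178) over the pin, with its plate showing below at (670,225). I check the bar's lateral position numerically.

```bash
python3 - <<'E'
from h import *
s=cv2.imread("pics/s2.png")
print(s[150:172:1,352:376:2].max(2))
tip0=proj("scene",[.545,.271,.049]); print("tip pred",tip0,"seen ~(363.6,159.8)")
u=np.array([-.423,-.906,0]);n=np.array([.906,-.423,0])
for z in(.055,.060):
  h=np.array([.545,.271,z])
  for k in(-.01,0,.01): print(z,k,"edge+",proj("scene",h+n*k),end=" ")
  print()
# peg from scene tip with top agreement
print(onz("scene",363.7,159.3,.049),onz("top",240.58,205.03,.030),onz("top",240.85,205.4,.030))
E
```

```text
[[185 183 182 182 181 181 182 181 182 180 182 183]
 [184 183 183 182 180 183 182 180 179 180 181 180]
 [183 183 181 181 181 180 181 179 179 176 178 177]
 [183 183 182 181 179 178 178 176 174 168 165 162]
 [179 180 176 174 170 165 164 161 153 149 145 143]
 [167 164 159 151 147 139 141 139 132 128 127 130]
 [144 141 135 123 116 112 122 121 115 117 117 122]
 [119 120 118 106 103 103 112 107 107 111 114 118]
 [107 114 115 101 102 104 109 107 111 114 117 123]
 [104 113 112 102  99 100  99 114 129 135 139 146]
 [115 117 111  93  94  87  85 124 153 160 164 166]
 [135 134 110  77  78  66  68 128 167 176 175 174]
 [153 145 114  70  63  51  59 113 161 174 171 167]
 [161 149 128  88  60  52  52  86 133 160 161 156]
 [159 152 141 116  80  54  52  60  96 136 150 151]
 [156 151 149 139 107  72  52  54  73 106 142 150]
 [154 154 151 149 135 101  58  56  69  87 134 150]
 [154 154 153 152 150 127  76  61  72  94 137 150]
 [155 156 152 152 152 141 106  77  89 118 145 151]
 [150 155 154 151 151 147 131 108 118 141 148 152]
 [147 151 153 154 152 149 147 136 143 148 149 152]
 [145 144 150 154 156 151 150 145 148 152 151 149]]
tip pred [363.61081704 159.52853238] seen ~(363.6,159.8)
0.055 -0.01 edge+ [362.34567587 155.97517976] 0.055 0 edge+ [363.79580394 157.84842357] 0.055 0.01 edge+ [365.26309422 159.74383714] 
0.06 -0.01 edge+ [362.49593235 154.56994439] 0.06 0 edge+ [363.95087944 156.43997945] 0.06 0.01 edge+ [365.42309276 158.33220667] 
[0.54444281 0.27207228 0.049     ] [0.5455113  0.27196031 0.03      ] [0.54428104 0.27105116 0.03      ]
```

```bash
python3 -m inch '[0,0,0.2,0, 0,0,0.3,0, 0.05,0,0.3,0, 0,0,0.2,0, 0,0,0,0]'; for i in 1 2; do :; done; python3 -m inch '[0,0,0.1,0, 0,0,0,0, 0.05,0,0.1,0, 0,0,0,0, 0,0,0,0]'
```

```text
clock: 10.35
tcp_pos: [0.4994, 0.1741, 0.0819]
orientation: [-0.022, -0.541, 0.841, -0.008]
wrist_force: [-1.3, 0.7, -2.8]
finger_gap: 0.0143
grip_force: 58.7
clock: 10.77
tcp_pos: [0.4994, 0.1742, 0.0801]
orientation: [-0.022, -0.541, 0.84, -0.008]
wrist_force: [-1.7, 4.5, 0.5]
finger_gap: 0.014
grip_force: 59.0
```

```bash
python3 -m inch '[0,0,0.1,0, 0,0,0,0, 0,0,0.05,0, 0,0,0,0, 0,0,0,0]'
```

```text
clock: 11.18
tcp_pos: [0.4995, 0.1741, 0.0787]
orientation: [-0.022, -0.541, 0.84, -0.008]
wrist_force: [-2.2, 4.1, 0.5]
finger_gap: 0.0138
grip_force: 59.2
```

```bash
python3 -m inch '[0,0,0.1,0, 0,0,0,0, 0.05,0,0.05,0, 0,0,0,0, 0,0,0,0]'
```

```text
clock: 11.6
tcp_pos: [0.4995, 0.1739, 0.0774]
orientation: [-0.021, -0.542, 0.84, -0.008]
wrist_force: [-1.8, 5.6, 2.7]
finger_gap: 0.0141
grip_force: 59.3
```

```bash
python3 -m inch '[0,0,-0.15,0, -0.1,0.1,0,0, 0,0,0,0, 0,0,0.1,0, 0,0,0.05,0]'; python3 -m inch '[0,0,0,0, 0,0,0,0, 0,0,0,0, 0,0,0,0, 0,0,0,0]'
```

```text
clock: 12.02
tcp_pos: [0.4989, 0.1742, 0.0771]
orientation: [-0.022, -0.541, 0.841, -0.009]
wrist_force: [-1.1, 1.2, 0.7]
finger_gap: 0.0143
grip_force: 59.0
clock: 12.43
tcp_pos: [0.4988, 0.1742, 0.0771]
orientation: [-0.022, -0.541, 0.841, -0.009]
wrist_force: [-0.6, 1.4, -0.3]
finger_gap: 0.0139
grip_force: 59.0
```

```bash
python3 -m inch '[0,0,0.1,0, 0,0,0,0, 0,0,0.1,0, 0,0,0,0, 0,0,0,0]'
```

```text
clock: 12.85
tcp_pos: [0.4986, 0.1738, 0.0749]
orientation: [-0.022, -0.541, 0.841, -0.009]
wrist_force: [0.6, -0.5, -0.7]
finger_gap: 0.0136
grip_force: 59.0
```

```bash
python3 -m inch '[0,0,0.1,0, 0,0,0,0, 0,0,0.1,0, 0,0,0.1,0, 0,0,0,0]'
```

```text
clock: 13.27
tcp_pos: [0.4976, 0.1738, 0.0715]
orientation: [-0.023, -0.541, 0.84, -0.009]
wrist_force: [-1.3, -2.1, 0.6]
finger_gap: 0.0139
grip_force: 59.0
```

```bash
python3 -m inch '[0,0,0.1,0, 0,0,0,0, 0.05,0,0.1,0, 0,0,0.1,0, 0,0,0,0]'
```

```text
clock: 13.68
tcp_pos: [0.4981, 0.1736, 0.0689]
orientation: [-0.022, -0.541, 0.841, -0.009]
wrist_force: [-2.6, -1.6, -1.2]
finger_gap: 0.0144
grip_force: 59.0
```

```bash
python3 -m inch '[0.05,0.05,0.1,0, 0,0,0,0, 0,0,0.1,0, 0,0,0.1,0, 0,0,0,0]'
```

```text
clock: 14.1
tcp_pos: [0.4977, 0.1734, 0.0661]
orientation: [-0.022, -0.541, 0.841, -0.009]
wrist_force: [-1.1, -0.0, 0.9]
finger_gap: 0.0135
grip_force: 59.1
```

```bash
python3 -m inch '[0.05,0,0.1,0, 0,0,0,0, 0,0,0.1,0, 0,0,0.1,0, 0,0,0,0]'
```

```text
clock: 14.52
tcp_pos: [0.497, 0.1726, 0.0628]
orientation: [-0.022, -0.541, 0.841, -0.009]
wrist_force: [0.2, 1.9, -1.2]
finger_gap: 0.014
grip_force: 59.0
```

```bash
python3 -m inch '[0.05,0,0.1,0, 0,0,0,0, 0,0,0.1,0, 0,0,0.1,0, 0,0,0,0]'
```

```text
clock: 14.93
tcp_pos: [0.497, 0.1722, 0.0601]
orientation: [-0.022, -0.541, 0.841, -0.009]
wrist_force: [0.6, 2.7, 0.3]
finger_gap: 0.014
grip_force: 59.0
```

```bash
python3 -m inch '[0,0,0.1,0, 0,0,0,0, 0,0,0.1,0, 0.05,0,0.1,0, 0,0,0,0]'
```

```text
clock: 15.35
tcp_pos: [0.4968, 0.1716, 0.0572]
orientation: [-0.022, -0.541, 0.841, -0.009]
wrist_force: [-0.5, 1.9, 1.1]
finger_gap: 0.0142
grip_force: 59.2
```

```bash
python3 -m inch '[0,0,0.1,0, 0,0,0,0, 0,0,0.1,0, 0,0,0,0, 0,0,0,0]'
```

```text
clock: 15.77
tcp_pos: [0.4962, 0.1711, 0.055]
orientation: [-0.022, -0.541, 0.841, -0.009]
wrist_force: [-0.4, -0.3, 1.4]
finger_gap: 0.014
grip_force: 59.2
```

```bash
python3 -m inch '[0,0,0.1,0, 0,0,0,0, 0,0,0.05,0, 0,0,0,0, 0,0,0,0]'; python3 -m inch '[0,0,0,0, 0,0,0,0, 0,0,0,0, 0,0,0,0, 0,0,0,0]' 0;python3 -m inch '[0,0,0,0, 0,0,0,0, 0,0,0,0, 0,0,0,0, 0,0,0,0]' 0.5; python3 -m inch '[0,0,-0.5,0, 0,0,-1,0, 0,0,-2,0, 0,0,-3,0, 0,0,-3,0]';python3 -m inch '[0,0,-3,0, 0,0,-3,0, 0,0,-3,0, 0,0,-3,0, 0,0,-2,0]'
```

```text
clock: 16.18
tcp_pos: [0.4962, 0.171, 0.0536]
orientation: [-0.022, -0.541, 0.841, -0.009]
wrist_force: [-2.5, -2.6, 2.6]
finger_gap: 0.0141
grip_force: 59.3
clock: 16.6
tcp_pos: [0.4966, 0.1715, 0.0537]
orientation: [-0.022, -0.541, 0.841, -0.009]
wrist_force: [-0.6, 0.2, -0.0]
finger_gap: 0.0423
grip_force: 0.0
clock: 17.02
tcp_pos: [0.4965, 0.1713, 0.0537]
orientation: [-0.022, -0.541, 0.841, -0.009]
wrist_force: [0.1, 0.0, -0.4]
finger_gap: 0.0637
grip_force: 0.0
clock: 17.43
tcp_pos: [0.4984, 0.1749, 0.1499]
orientation: [-0.023, -0.541, 0.841, -0.009]
wrist_force: [0.2, -0.1, -0.2]
finger_gap: 0.0642
grip_force: 0.0
clock: 17.85
tcp_pos: [0.5034, 0.1807, 0.2929]
orientation: [-0.02, -0.541, 0.841, -0.01]
wrist_force: [0.2, -0.0, -1.0]
finger_gap: 0.0639
grip_force: 0.0
```

```bash
python3 -m inch '[2,-1,0,0, 3,-1.5,0,0, 3,-1.5,0,0, 3,-1.5,0,0, 3,-1.5,0,0]';python3 -m inch '[3,-1.5,0,0, 3,-1.5,0,0, 3,-1.5,0,0, 2,-1,0,0, 0,0,0,0]'; python3 - <<'E'
from h import *
s=eyes.read_camera("scene")[:,:,::-1];t=eyes.read_camera("top")[:,:,::-1]
o=np.hstack([cv2.resize(t[160:250,200:290],(400,400),interpolation=2),cv2.resize(s[120:200,310:390],(400,400),interpolation=2)])
cv2.imwrite("pics/end.png",o)
E
```

```text
clock: 18.27
tcp_pos: [0.5085, 0.0229, 0.2957]
orientation: [-0.021, -0.542, 0.84, -0.009]
wrist_force: [0.6, -0.0, -0.2]
finger_gap: 0.0642
grip_force: 0.0
clock: 18.68
tcp_pos: [0.5136, -0.1026, 0.3]
orientation: [-0.022, -0.539, 0.842, -0.01]
wrist_force: [-0.3, 0.4, -0.0]
finger_gap: 0.0642
grip_force: 0.0
```

View pics/end.png

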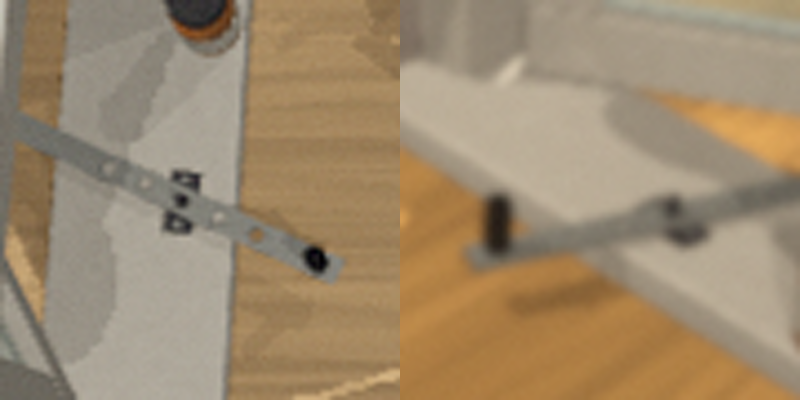

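The top panel shows the dark peg in the third of five holes, at (182,201), with the plate showing on both sides of the bar and the knob free at (315,258). The scene panel shows the bar lying level and the jar standing. I'm handing in.

```bash
python3 -c "
from workcell import env
print(env.hand_in())"
```

```text
the job is handed in; nothing more can be done
None
```

The window is propped open with the middle hole seated on the peg, the stay released and the arm clear; I handed the job in at about 19 s, and the hand-in returned no verdict.

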